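Sleeve the arbor, then overhang the fixture plate and hold it

TASK

The fixture plate lying on the granite is to get its arbor screw from underneath. Lower the tall sleeve over the plate's upright arbor, all the way down onto the plate without dropping it, and let go of it; then slide the plate, without lifting or tipping it, out over the end of the granite nearest the arbor until the groove cut across the plate lies along the granite's top edge. It would now tip over the edge by itself, so finish while still holding the plate down, level and still on the granite, and leave the other tools and parts where they are.

Things in the scene. Friction and masses are not known exactly. Their poses are not given: they have to be found in the camera images.
- granite: Black granite surface plate, a slab 250 (its x) x 400 (its y) mm, fixed; its top face is 68 mm above the table (60 mm slab on 8 mm pads). Origin under its centre at table height, z up. Its -y end is the right-hand end seen from the robot, over which the fixture plate is slid. Stands elsewhere and up to 0.2 rad turned each time.
- granite_edge (a point): Middle of the granite's right-hand (-y) top edge; the edge runs along the granite's x, outward is the granite's -y.
- fixture_plate: Aluminium plate, 60 (its x) x 240 (its y) x 12 mm, 0.68 kg, loose on the granite, up to 0.15 rad askew. Origin: centre of its underside. Outer end (-y): arbor; inner end (+y): stop block. Slides against a few N of friction. With the sleeve on, its centre of mass is about 27 mm outward of its centre: with the groove at the edge it tips unless held down (about 5 N at the block).
- plate_arbor (a point): Foot of the arbor, on its axis at the plate's top face, 88 mm outward of the plate's centre. The arbor is an upright steel shaft, diameter 22 mm, 52 mm tall, its top 4 mm chamfered to diameter 14 mm.
- plate_block (a point): Centre of the top of the stop block, which is 88 mm inward of the plate's centre. The block is 44 mm along the plate's x, 18 mm along its y and stands 30 mm above the plate's top face (its top is 42 mm above the granite); it is fixed to the plate and can be gripped from above.
- plate_groove (a point): Middle of the dark groove, 5 mm wide, cut straight across the full width of the plate's top (along the plate's x) and down both sides; 12 mm inward of the plate's centre, at the top face. It starts 95 to 165 mm inside the granite's edge.
- sleeve: Plain steel sleeve, the tallest of the three round parts lying flat on the table right of the granite: outside diameter 42 mm, bore 25 mm, 32 mm tall, 0.21 kg. Origin at the centre of its underside, z along its bore. It fits over the arbor with 1.5 mm to spare all round.
- ring_gauge: Bystander: flat steel ring, diameter 62 mm, bore 38 mm, 16 mm tall, on the table beside the sleeve. Origin at the centre of its underside.
- bearing: Bystander: dark flat bearing ring, diameter 52 mm, bore 19 mm, 15 mm tall, on the table beside the sleeve. Origin at the centre of its underside.
- setup_block: Bystander: steel set-up block 48 x 75 x 25 mm on the inner part of the granite. Origin at the centre of its underside.
- square: Bystander: engineer's square lying on the inner part of the granite, dark stock 15 x 70 x 14 mm (along its y), thin steel blade 85 x 20 mm (along its x). Origin under the middle of the stock.
- micrometer: Bystander: outside micrometer lying on the table beyond the round parts, about 140 mm long, 15 mm high. Origin at the centre of its C-shaped frame.
- screwdriver: Bystander: screwdriver with a red handle, 190 mm long, lying on the table nearer the robot than the round parts. Origin near its middle.
- hex_key: Bystander: L-shaped hex key, about 105 mm long, 8 mm thick, lying on the table beyond the round parts. Origin near its middle.
There are look-alikes about, which are no part of the job. What is shaped like the sleeve but purple is not meant.

How it is judged:
By the outcome, as a careful person would: the job done as asked, in the order asked, and still so for the second after the job is handed in, while the arm keeps its last pose, push and grip.
It also fails if it takes over 56 s, if anything falls off the work surface, if the arm or the gripper's body presses on something with over 40 N, if the wrist force passes 120 N, or if a joint passes its speed limit or range.

ROBOT

A 6-joint arm with a two-finger parallel gripper is mounted at the origin on the work surface. World frame = base frame: x ahead of the robot, y to its left, z up, the work surface at z = 0. Lengths are in m, angles in rad, forces in N, time in s.
With the tool pointing down it reaches from about 0.4 to 0.825 m from the base axis. Payload 7 kg.
Tool frame: the origin (TCP) lies midway between the tips of the shut fingers; the grasp point (between the pads) lies 19 mm behind it (grip_point_offset is the distance from the TCP to the grasp point, in m); z points along the fingers, y is the line along which they close (so a half turn about z gives the same grasp; the last joint's range is limited). The gripper opens to 88 mm and grips with 3 to 60 N. Pads are 19 mm wide; open, the fingers measure 130 mm over their backs; the gripper's body (78 mm by 193 mm) begins 47 mm behind the grasp point.
Start: joints at [1.575, 0.359, 0.012, 0, -1.224, -0.288], TCP at [0.189, 0.648, 0.206] pointing down, gripper open.
Joint ranges: [-3.07, 3.07], [-1.43, 2.12], [-1.02, 1.25], [-3.03, 1.67], [-3.05, -0], [-3.03, 3.03]. Speed limits (rad/s): [2.39, 2.39, 3.01, 3.14, 3.14, 3.14].

INTERFACE

Orientations are given as [roll, pitch, yaw] about the fixed x, y, z axes, in that order (R = Rz(yaw) Ry(pitch) Rx(roll)).
In Python, from station import get_state, grab_frame, camera_params, job_done, grip_point_offset gives the robot as it stands.
- The arm moves only by the shell command python3 -m creep 'ROWS' [FORCE]. ROWS is JSON, a list that holds one entry, the list of rows, each a list of 7 numbers: the finger opening in cm, from 0 to 8.76, then the shift along the tool's x, y, z in cm, then the turn, a rotation vector about the tool's x, y, z in rad. In form: [[[fingers, tx, ty, tz, wx, wy, wz], ...]]. A call has 1 to 20 rows; each row is the pose to reach, as a shift and turn from the pose commanded when the call began, along the tool's axes at that moment; what a row does not reach only later rows make up. A row lasts 1/8 s, in which the tool goes at most 62.5 mm and 10.7 degrees, less where a joint would pass 70% of its speed; a pose out of reach is approached as far as the arm can. A call with a gripper value outside its range is refused whole. The fingers move at their own pace and stop on an object; FORCE is the grip in N (left out, the last holds). Time passes only in rows, so rows that repeat a pose let the fingers close. It gives the time, the measured TCP pose, the force, the opening and the grip force at its end, in the units of the state.
- get_state(): the state, without advancing time (a new reading comes with each control period).
- grab_frame(name): name is "scene" or "top" or "wrist"; returns the picture (420x560x3 uint8, blue, green, red); there is no depth.
- camera_params(name): a dict with "vertical_fov" (degrees; the focal length in pixels is half the picture's height over the tangent of half this angle, whatever the lens; pixels are square), "cx", "cy" (the principal point, pixels), "view" (4x4, takes a point from world to camera coordinates). Camera axes: x right, y down, z forward; pixel columns grow to the right and rows downward; lengths in m; the calibration is good to about 2 mm. The wrist camera is an equidistant fisheye: a pixel r from the principal point sees the ray r / f radians off the axis. A picture is of the moment at which its call begins: read the wrist's pose just before it. camera_params takes no time and is no camera call; for the wrist camera it gives the pose at the moment of the call.
- job_done(): hands the job in; it is judged then, once.
The state is a dict: "t": time; "q": joint angles; "qd": joint speeds; "joint_efforts": joint torques, N m; "eef_pos": TCP position; "ee_rot": TCP orientation; "force": force on the tool from outside, world axes, zero at the start; "moment": the same for the moment, N m; "width": finger opening in m; "gripper_force": force on a finger pad.
Only numpy, scipy, OpenCV 4.12 (cv2) and the standard library are available. Lean on these libraries where they do the work, as an engineer would, in place of code of your own. Each camera call takes 0.05 s, during which the arm holds its last target. There are 200 camera calls.

## Working session

There is one attempt and no reset: what is moved stays moved. The work goes in short steps, Python scripts to look and compute and a shell command to move; the robot and the scene stay as the last step left them, time stands still between calls to the robot, and variables do not carry over. Pictures are saved under pics/ and viewed, at most 10 in all, crops included, and the job is handed in when it is done.

```bash
mkdir -p pics; ls; python3 - <<'E'
from station import *
import cv2
print(get_state(), grip_point_offset)
for n in("scene","top"):
    f=grab_frame(n); cv2.imwrite(f"pics/{n}0.png",f); p=camera_params(n); print(n,p)
E
```

```text
pics
{'t': 0.0, 'q': array([ 1.57512760e+00,  3.59394268e-01,  1.10772936e-02, -3.63609827e-04,
       -1.22412187e+00, -2.88106625e-01]), 'qd': array([-1.35115735e-03,  1.09486605e-03, -7.22643988e-06, -1.96770473e-03,
        1.47623073e-04,  8.83585059e-04]), 'joint_efforts': array([-2.94898982e-04, -5.82719994e+01,  2.93051541e+01,  6.99695393e+00,
        6.97085430e-03, -1.56166111e-04]), 'eef_pos': array([0.18886101, 0.64749289, 0.20512355]), 'ee_rot': array([ 3.13992071e+00, -1.39017195e-04, -2.83899066e-01]), 'force': array([ 0.96068748, -0.92269959,  0.3989219 ]), 'moment': array([ 0.01472006, -0.02372142,  0.02465436]), 'gripper_force': 0.0, 'width': 0.08745479705654365} 0.0188
scene {'vertical_fov': 45.53310618093151, 'cx': 275.6876713269797, 'cy': 209.9917443657472, 'view': array([[-0.47441151,  0.88009991, -0.01891754,  0.265771  ],
       [ 0.63846461,  0.32920603, -0.69569126, -0.24025212],
       [-0.60605004, -0.34212212, -0.71809178,  1.45450322],
       [ 0.        ,  0.        ,  0.        ,  1.        ]])}
top {'vertical_fov': 45.641824786469144, 'cx': 274.3272611387189, 'cy': 217.10468528204873, 'view': array([[-0.05447571, -0.99850688,  0.00405083,  0.00158212],
       [-0.97571348,  0.05236928, -0.21269851,  0.50896662],
       [ 0.21216879, -0.01553935, -0.97710948,  1.33483675],
       [ 0.        ,  0.        ,  0.        ,  1.        ]])}
```

View pics/top0.png

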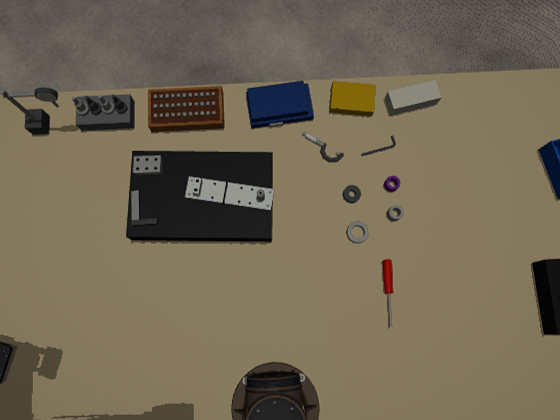

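View pics/scene0.png

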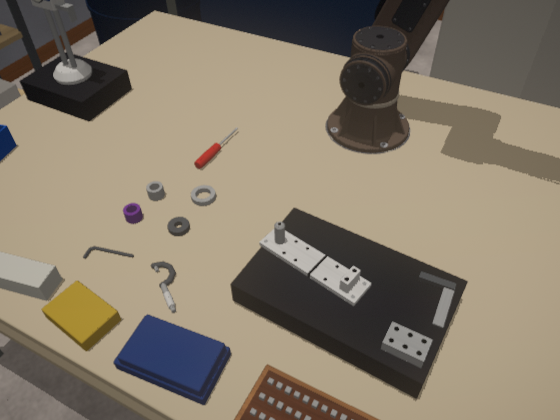

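Top view: granite spans about (128–273, 151–241), plate runs from block (195,187) via groove (225,193) to arbor (261,195). The sleeve is grey at (396,213), the purple look-alike is at (392,184), the ring gauge at (357,232) and the bearing at (352,194). The scene view agrees, with the sleeve at (155,190).

```bash
cat > h.py <<'E'
from station import *
import cv2, numpy as np
def ray(p,uv,fish=False):
    f=210/np.tan(np.radians(p["vertical_fov"]/2)); d=(np.array(uv,float)-[p["cx"],p["cy"]])/f
    if fish:
        r=np.hypot(*d); c=np.array([*(d*np.sinc(r/np.pi)),np.cos(r)]) if r<1e-9 else np.array([*(d/r*np.sin(r)),np.cos(r)])
    else: c=np.array([d[0],d[1],1.])
    V=np.array(p["view"]); return -V[:3,:3].T@V[:3,3], V[:3,:3].T@(c/np.linalg.norm(c))
def onz(p,uv,z,fish=False):
    o,d=ray(p,uv,fish); return o+d*(z-o[2])/d[2]
def pix(p,X,fish=False):
    f=210/np.tan(np.radians(p["vertical_fov"]/2)); V=np.array(p["view"]); c=V[:3,:3]@np.array(X)+V[:3,3]
    if fish: r=np.hypot(c[0],c[1]); k=np.arctan2(r,c[2])/r; return f*k*c[:2]+[p["cx"],p["cy"]]
    return f*c[:2]/c[2]+[p["cx"],p["cy"]]
E
python3 - <<'E'
from h import *
im=cv2.imread("pics/top0.png"); p=camera_params("top")
for n,uv,z in [("sleeve",(396,213),.03),("purple",(392,184),.03),("ring",(357.5,232),.016),("bearing",(352,194),.015),("arbortop",(261,192.5),.132),("groove",(225,193),.08),("block",(195,186),.11),("g",(273,152),.068),("g",(273,240),.068),("g",(131,152),.068)]:
    print(n,onz(p,uv,z).round(3))
c=np.hstack([cv2.resize(im[140:250,120:285],None,fx=3,fy=3,interpolation=cv2.INTER_CUBIC),cv2.resize(im[165:275,335:435],None,fx=3,fy=3,interpolation=cv2.INTER_CUBIC)])
cv2.imwrite("pics/c1.png",c)
E
```

```text
sleeve [ 0.507 -0.372  0.03 ]
purple [ 0.593 -0.37   0.03 ]
ring [ 0.461 -0.261  0.016]
bearing [ 0.573 -0.255  0.015]
arbortop [0.56  0.007 0.132]
groove [0.578 0.107 0.08 ]
block [0.594 0.185 0.11 ]
g [ 0.694 -0.032  0.068]
g [ 0.442 -0.019  0.068]
g [0.716 0.37  0.068]
```

View pics/c1.png

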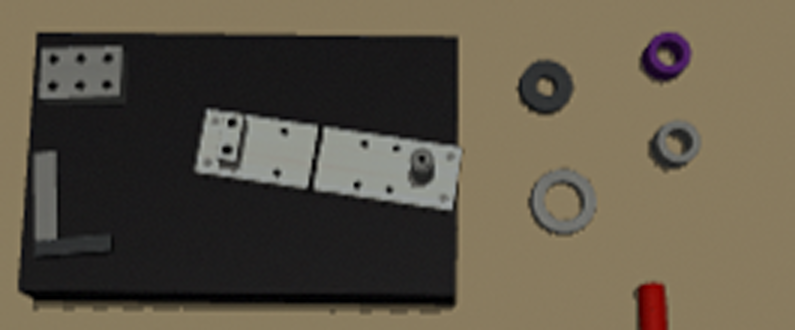

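```bash
cat >> h.py <<'E'
from scipy.spatial.transform import Rotation as Ro
def sh(P,s=None):
    "shift in cm along current tool axes to bring TCP to P"
    s=s or get_state(); return (Ro.from_euler("xyz",s["ee_rot"]).as_matrix().T@(np.array(P)-s["eef_pos"])*100).round(2)
E
python3 - <<'E'
from h import *
for P in [(.52,.12,.25),(.507,-.372,.2)]: print(sh(P))
E
```

```text
[46.56 41.37 -4.41]
[59.09 88.96  0.66]
```

```bash
python3 -m creep '[[[8.7,4,3.5,-1,0,0,0],[8.7,8,7,-2,0,0,0],[8.7,12,10.5,-3,0,0,0],[8.7,16,14,-4,0,0,0],[8.7,20,17.5,-4.4,0,0,0],[8.7,24,21,-4.4,0,0,0],[8.7,28,24.5,-4.4,0,0,0],[8.7,32,28,-4.4,0,0,0],[8.7,36,32,-4.4,0,0,0],[8.7,40,35.5,-4.4,0,0,0],[8.7,44,39,-4.4,0,0,0],[8.7,46.6,41.4,-4.4,0,0,0],[8.7,46.6,41.4,-4.4,0,0,0],[8.7,46.6,41.4,-4.4,0,0,0]]]'; python3 - <<'E'
from h import *
s=get_state(); print(s["t"],s["eef_pos"],s["ee_rot"])
import pickle
p=camera_params("wrist"); f=grab_frame("wrist"); pickle.dump((p,s,f),open("w1.pkl","wb"))
cv2.imwrite("pics/w1.png",f); print(p)
E
```

```text
t: 1.85
eef_pos: [0.5202, 0.12, 0.2497]
ee_rot: [3.141, 0.001, -0.284]
force: [-0.5, -0.1, -0.1]
width: 0.0871
gripper_force: 0.0
1.85 [0.52018549 0.11999664 0.24972115] [ 3.14127393e+00  5.93911663e-04 -2.84459762e-01]
{'vertical_fov': 65.70646984690485, 'cx': 282.4157832108208, 'cy': 215.80111392980808, 'view': array([[-0.28020407, -0.95993989,  0.00104492,  0.2596608 ],
       [-0.92915364,  0.27149079,  0.25093081,  0.40872978],
       [-0.24116218,  0.06934094, -0.96800446,  0.5484134 ],
       [ 0.        ,  0.        ,  0.        ,  1.        ]])}
```

View pics/w1.png

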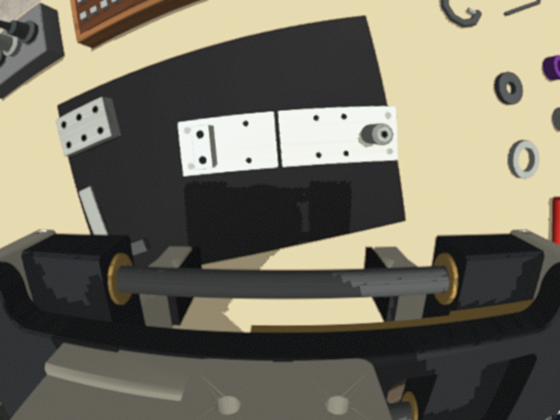

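The wrist view shows the plate clearly: groove at (278,110–166), arbor top at (384,133), block top around (203,148), granite's right edge from (366,16) to (405,220).

```bash
cat >> h.py <<'E'
def line(P):
    c=P[:,:2].mean(0); u,s_,v=np.linalg.svd(P[:,:2]-c); return c,v[0],s_[-1]/np.sqrt(len(P))
def measure(p,f,rows_edge,rows_groove,xg,xe,zpl=.08):
    g=cv2.cvtColor(f,cv2.COLOR_BGR2GRAY).astype(float)
    E=[]
    for r in rows_edge:
        a=g[r,xe[0]:xe[1]]; d=np.diff(a); i=np.argmax(d); 
        if a[max(i-6,0):i].mean()<70 and d[i]>25:
            w=np.clip(d[max(i-2,0):i+3],0,None); E.append(onz(p,(xe[0]+.5+(w*np.arange(max(i-2,0),i+3)[:len(w)]).sum()/w.sum(),r),.068,True))
    G=[]
    for r in rows_groove:
        a=g[r,xg[0]:xg[1]]; w=np.clip(np.median(a)-a-30,0,None); G.append(onz(p,(xg[0]+(w*np.arange(len(a))).sum()/w.sum(),r),zpl,True))
    return np.array(E),np.array(G)
E
python3 - <<'E'
from h import *
import pickle
p,s,f=pickle.load(open("w1.pkl","rb"))
E,G=measure(p,f,list(range(25,95))+list(range(170,215)),range(116,162),(265,292),(345,425))
ce,ve,re=line(E); cg,vg,rg=line(G)
print(len(E),ce,np.arctan2(ve[1],ve[0]),re,len(G),cg,np.arctan2(vg[1],vg[0]),rg)
g=cv2.cvtColor(f,cv2.COLOR_BGR2GRAY); m=((g>200)&(f[...,0]>215)).astype(np.uint8); m[:100]=0;m[180:]=0;m[:,:170]=0;m[:,402:]=0
m=cv2.morphologyEx(m,cv2.MORPH_CLOSE,np.ones((9,9),np.uint8))
C=max(cv2.findContours(m,0,cv2.CHAIN_APPROX_NONE)[0],key=cv2.contourArea)[:,0]
W=np.array([onz(p,q,.08,True)[:2] for q in C]); print("plate rect",cv2.minAreaRect((W*1000).astype(np.float32)),cv2.boundingRect(C))
cv2.imwrite("pics/c2.png",cv2.resize(np.hstack([f[100:180,170:300],f[100:180,300:415]]),None,fx=3,fy=3,interpolation=cv2.INTER_CUBIC))
E
```

```text
115 [ 0.57865705 -0.02290074] 3.0783916001878344 9.091326764781465e-05 46 [0.58079972 0.10640391] 2.9352495291685723 7.052045673392993e-05
plate rect ((578.2094116210938, 94.49723052978516), (238.72805786132812, 59.044166564941406), 78.27931213378906) (179, 106, 219, 70)
```

View pics/c2.png

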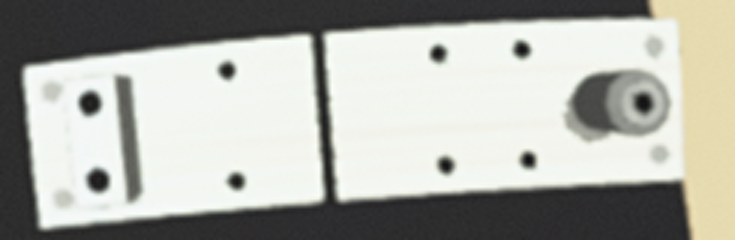

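```bash
python3 - <<'E'
from h import *
import pickle
p,s,f=pickle.load(open("w1.pkl","rb"))
print("arbor top",onz(p,(383.7,134),.132,True)); print(sh((.437,-.355,.2)))
E
```

```text
arbor top [0.5600754  0.00899775 0.132     ]
[ 5.33 47.96  4.99]
```

```bash
python3 -m creep '[[[8.7,0.6,5.3,0,0,0,0],[8.7,1.2,10.6,0,0,0,0],[8.7,1.8,15.9,0,0,0,0],[8.7,2.4,21.2,0,0,0,0],[8.7,3,26.5,0,0,0,0],[8.7,3.6,31.8,1,0,0,0],[8.7,4.2,37,2,0,0,0],[8.7,4.8,42.3,3.5,0,0,0],[8.7,5.3,47,5,0,0,0],[8.7,5.3,48,5,0,0,0],[8.7,5.3,48,5,0,0,0],[8.7,5.3,48,5,0,0,0]]]'; python3 - <<'E'
from h import *
import pickle
s=get_state(); p=camera_params("wrist"); f=grab_frame("wrist"); pickle.dump((p,s,f),open("w2.pkl","wb"))
cv2.imwrite("pics/w2.png",f); print(s["eef_pos"],s["ee_rot"],pix(p,(.507,-.372,.032),True))
E
```

```text
t: 3.4
eef_pos: [0.4377, -0.3545, 0.2007]
ee_rot: [-3.142, -0.001, -0.282]
force: [-0.2, -0.4, -0.6]
width: 0.0869
gripper_force: 0.0
[ 0.4377031  -0.35445374  0.20071746] [-3.14153880e+00 -1.11418636e-03 -2.82259795e-01] [279.03151186 129.92492205]
```

View pics/w2.png

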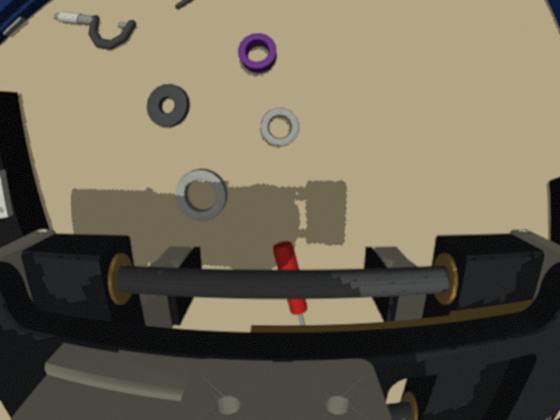

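The sleeve is at (279,127), ring gauge at (202,194), bearing at (167,105), purple look-alike at (257,52).

```bash
python3 - <<'E'
from h import *
import pickle
p,s,f=pickle.load(open("w2.pkl","rb"))
hsv=cv2.cvtColor(f,cv2.COLOR_BGR2HSV); m=((hsv[...,1]<45)&(hsv[...,2]>95)).astype(np.uint8); m[:95]=0;m[160:]=0;m[:,:245]=0;m[:,315:]=0
cs,h=cv2.findContours(m,cv2.RETR_CCOMP,cv2.CHAIN_APPROX_NONE)
for c in cs:
    if len(c)<15: continue
    for z in (.032,):
        W=np.array([onz(p,q,z,True)[:2]*1000 for q in c[:,0]],np.float32); print(len(c),cv2.boundingRect(c),z,cv2.minEnclosingCircle(W),cv2.fitEllipse(W))
print(f[105:150:4,279].tolist())
E
```

```text
108 (260, 108, 39, 38) 0.032 ((510.493408203125, -373.2277526855469), 20.69103240966797) ((510.5484924316406, -373.12200927734375), (39.974185943603516, 40.40008544921875), 23.2898006439209)
66 (268, 114, 24, 25) 0.032 ((510.7738342285156, -373.61895751953125), 13.222392082214355) ((510.76361083984375, -373.56695556640625), (24.56798553466797, 25.696456909179688), 73.7116928100586)
[[131, 164, 178], [145, 152, 151], [141, 147, 145], [73, 89, 96], [133, 167, 180], [131, 163, 177], [132, 165, 179], [132, 164, 178], [121, 149, 159], [148, 156, 153], [105, 114, 114], [132, 166, 179]]
```

```bash
python3 - <<'E'
from h import *
print(sh((.5106,-.3733,.004)))
E
```

```text
[ 7.5  -0.22 19.69]
```

```bash
python3 -m creep '[[[8.7,4,-0.1,2,0,0,0],[8.7,7.5,-0.2,5,0,0,0],[8.7,7.5,-0.2,10,0,0,0],[8.7,7.5,-0.2,14,0,0,0],[8.7,7.5,-0.2,17,0,0,0],[8.7,7.5,-0.2,18.5,0,0,0],[8.7,7.5,-0.2,19.6,0,0,0],[8.7,7.5,-0.2,19.6,0,0,0],[8.7,7.5,-0.2,19.6,0,0,0],[6,7.5,-0.2,19.6,0,0,0],[4,7.5,-0.2,19.6,0,0,0],[3,7.5,-0.2,19.6,0,0,0],[3,7.5,-0.2,19.6,0,0,0],[3,7.5,-0.2,19.6,0,0,0],[3,7.5,-0.2,19.6,0,0,0],[3,7.5,-0.2,19.6,0,0,0]]]' 25
```

```text
t: 5.45
eef_pos: [0.5095, -0.3746, 0.004]
ee_rot: [-3.142, -0.0, -0.284]
force: [0.1, 1.2, 0.6]
width: 0.0407
gripper_force: 25.0
```

```bash
python3 - <<'E'
from h import *
print(sh((.50,.009,.2)))
E
```

```text
[-11.66 -36.56 -19.59]
```

```bash
python3 -m creep '[[[3,0,0,-2,0,0,0],[3,0,0,-6,0,0,0],[3,0,0,-11,0,0,0],[3,-0.5,-2,-16,0,0,0],[3,-2,-6,-19,0,0,0],[3,-3.5,-11,-19.6,0,0,0],[3,-5,-16,-19.6,0,0,0],[3,-6.5,-21,-19.6,0,0,0],[3,-8.3,-26,-19.6,0,0,0],[3,-10,-31,-19.6,0,0,0],[3,-11.2,-35,-19.6,0,0,0],[3,-11.7,-36.6,-19.6,0,0,0],[3,-11.7,-36.6,-19.6,0,0,0],[3,-11.7,-36.6,-19.6,0,0,0]]]'; python3 - <<'E'
from h import *
import pickle
s=get_state(); p=camera_params("wrist"); f=grab_frame("wrist"); pickle.dump((p,s,f),open("w3.pkl","wb"))
print(s["eef_pos"],s["ee_rot"],pix(p,(.56,.0087,.132),True),pix(p,s["eef_pos"]+[0,0,.019],True))
cv2.imwrite("pics/w3.png",f)
E
```

```text
t: 7.2
eef_pos: [0.4994, 0.0088, 0.1998]
ee_rot: [3.141, 0.001, -0.284]
force: [-0.4, -1.5, -1.5]
width: 0.0403
gripper_force: 25.0
[0.49941065 0.0088048  0.19981409] [ 3.14110655e+00  5.39571865e-04 -2.84185055e-01] [258.57232125 145.79043401] [280.5496533 263.7136899]
```

View pics/w3.png

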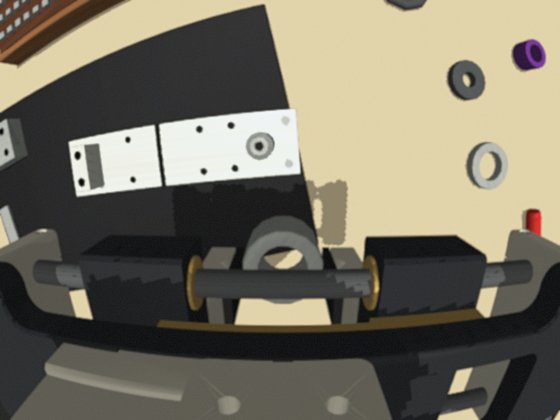

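```bash
python3 - <<'E'
from h import *
import pickle
p,s,f=pickle.load(open("w3.pkl","rb"))
a=cv2.resize(f[205:310,225:340],None,fx=5,fy=5,interpolation=cv2.INTER_CUBIC); b=cv2.resize(f[125:168,236:282],None,fx=5,fy=5,interpolation=cv2.INTER_CUBIC)
b=cv2.copyMakeBorder(b,0,a.shape[0]-b.shape[0],0,0,cv2.BORDER_CONSTANT)
a=cv2.convertScaleAbs(a,alpha=1.6)
cv2.imwrite("pics/c3.png",cv2.resize(np.hstack([a,b])[:560,:800],None,fx=1,fy=1))
E
```

```text
(no output)
```

View pics/c3.png

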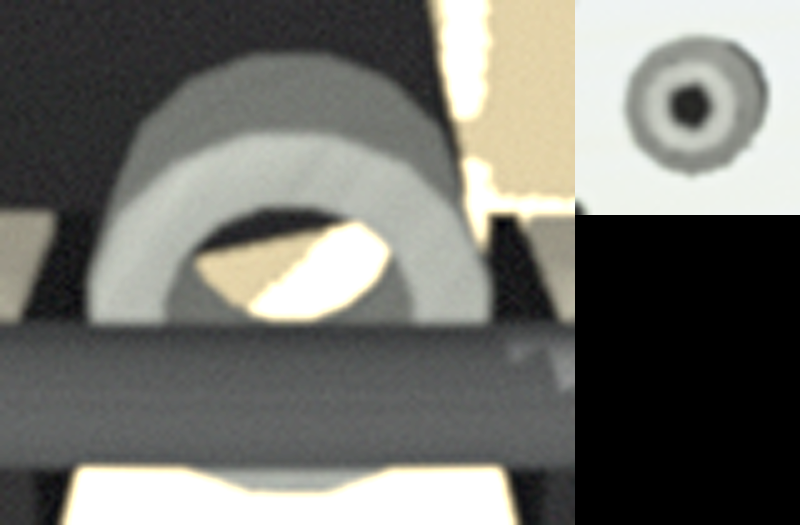

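The crop shows the held sleeve's bright top annulus: outer rim left (87,290), right (490,290), front (290,131), rear (290,490); bore left (163,300), right (413,300), front (290,207). The arbor's top is centred at (690,105).

```bash
python3 - <<'E'
from h import *
import pickle
from scipy.optimize import least_squares
p,s,f=pickle.load(open("w3.pkl","rb"))
T=s["eef_pos"]; R=Ro.from_euler("xyz",s["ee_rot"]).as_matrix()
for nm,P in (("out",[(87,290),(490,290),(290,131),(290,490)]),("in",[(163,300),(413,300),(290,207)])):
    W=np.array([onz(p,(u/5+225-.4,v/5+205-.4),T[2]+.028,True)[:2] for u,v in P])
    r=least_squares(lambda x:np.hypot(*(W-x[:2]).T)-x[2],[*W.mean(0),.02]).x
    print(nm,r*1000,"in tool mm",(R.T@(np.array([*r[:2],T[2]])-T))*1000)
A=onz(p,(115/5+236-.4,105/5+125-.4),.132,True); print("arbor",A, "sleeve->arbor cm", (R.T@(A-np.array([*r[:2],A[2]])))*100, sh(A))
E
```

```text
out [500.37043523   7.56741576  20.16305935] in tool mm [ 1.26821990e+00  9.18651391e-01 -2.37736123e-04]
in [499.5458602    7.85931813  12.87224357] in tool mm [3.94876118e-01 8.69647330e-01 2.09674659e-04]
arbor [0.56013242 0.00863841 0.132     ] sleeve->arbor cm [ 5.79380085e+00 -1.77348026e+00 -3.98826785e-03] [ 5.82 -1.71  6.78]
```

```bash
python3 -m creep '[[[3,2,-0.6,1,0,0,0],[3,4.5,-1.4,3,0,0,0],[3,5.77,-1.74,5,0,0,0],[3,5.77,-1.74,5.9,0,0,0],[3,5.77,-1.74,5.9,0,0,0],[3,5.77,-1.74,6.2,0,0,0],[3,5.77,-1.74,6.5,0,0,0],[3,5.77,-1.74,6.7,0,0,0],[3,5.77,-1.74,6.9,0,0,0],[3,5.77,-1.74,7.1,0,0,0],[3,5.77,-1.74,7.3,0,0,0]]]' 25; python3 -c "
from station import *
s=get_state();print(s['force'],s['moment'])"
```

```text
t: 8.62
eef_pos: [0.56, 0.0101, 0.1269]
ee_rot: [-3.142, -0.0, -0.284]
force: [-0.8, -1.1, -2.7]
width: 0.0404
gripper_force: 25.0
[-0.75545282 -1.05841442 -2.69313591] [-0.00294201 -0.02436567 -0.01801368]
```

```bash
python3 -m creep '[[[3,0,0,0.6,0,0,0],[3,0,0,1.2,0,0,0],[3,0,0,1.8,0,0,0],[3,0,0,2.4,0,0,0],[3,0,0,3,0,0,0],[3,0,0,3.4,0,0,0],[3,0,0,3.7,0,0,0],[3,0,0,3.9,0,0,0],[3,0,0,4,0,0,0],[3,0,0,4,0,0,0]]]'; python3 -c "
from station import *
s=get_state();print(s['force'],s['moment'])"
```

```text
t: 9.88
eef_pos: [0.56, 0.01, 0.0871]
ee_rot: [-3.142, -0.0, -0.284]
force: [-0.3, -0.5, -2.4]
width: 0.0405
gripper_force: 25.0
[-0.27669478 -0.51835452 -2.3904026 ] [0.03554653 0.01811612 0.02788147]
```

Sliding freely; creep to contact.

```bash
python3 -m creep '[[[3,0,0,0.1,0,0,0],[3,0,0,0.2,0,0,0],[3,0,0,0.25,0,0,0],[3,0,0,0.3,0,0,0],[3,0,0,0.3,0,0,0]]]'; python3 -c "
from station import *
s=get_state();print(s['force'],s['moment'],s['eef_pos'])"
```

```text
t: 10.5
eef_pos: [0.5599, 0.01, 0.0841]
ee_rot: [-3.142, -0.0, -0.284]
force: [-0.1, 0.3, -1.9]
width: 0.0404
gripper_force: 25.0
[-0.13254904  0.28525166 -1.87921957] [0.01760699 0.06192291 0.03343133] [0.55992996 0.01000399 0.08406244]
```

```bash
python3 -m creep '[[[3,0,0,0.05,0,0,0],[3,0,0,0.1,0,0,0],[3,0,0,0.1,0,0,0]]]'; python3 -c "
from station import *
s=get_state();print(s['force'],s['moment'],s['eef_pos'])"
```

```text
t: 10.88
eef_pos: [0.56, 0.01, 0.084]
ee_rot: [-3.142, -0.001, -0.283]
force: [-3.6, -0.4, 8.1]
width: 0.0404
gripper_force: 25.0
[-3.59441352 -0.43714569  8.09292858] [ 0.20237177  1.42208499 -0.00211368] [0.56001081 0.0099745  0.08398278]
```

```bash
python3 -m creep '[[[5,0,0,-0.05,0,0,0],[6.5,0,0,-0.1,0,0,0],[6.5,0,0,-0.1,0,0,0],[6.5,0,0,-0.1,0,0,0],[6.5,0,0,-0.8,0,0,0],[6.5,0,0,-2,0,0,0],[6.5,0,0,-4,0,0,0],[6.5,0,0,-8,0,0,0],[6.5,0,0,-12,0,0,0],[6.5,-3,-3,-14,0,0,0],[6.5,-6,-7,-14,0,0,0],[6.5,-6,-10,-14,0,0,0],[6.5,-6,-10,-14,0,0,0],[6.5,-6,-10,-14,0,0,0]]]'; python3 - <<'E'
from h import *
import pickle
s=get_state(); p=camera_params("wrist"); f=grab_frame("wrist"); pickle.dump((p,s,f),open("w4.pkl","wb"))
print(s["eef_pos"],s["ee_rot"])
cv2.imwrite("pics/w4.png",f)
for n in("groove",(.5806,.1062,.08)),("sleeve",(.56,.0085,.112)),("edge",(.5787,-.0229,.068)),("block",(.596,.181,.11)): print(n[0],pix(p,n[1],True))
E
```

```text
t: 12.62
eef_pos: [0.5302, 0.1226, 0.2235]
ee_rot: [-3.141, -0.0, -0.283]
force: [-0.5, 0.5, 0.3]
width: 0.0653
gripper_force: 0.0
[0.53020493 0.12264264 0.22353308] [-3.14142963e+00 -1.87604066e-04 -2.83482137e-01]
groove [283.04784692 148.13910598]
sleeve [391.51459163 144.13100604]
edge [400.63194541 118.74918594]
block [199.85468465 157.67717556]
```

View pics/w4.png

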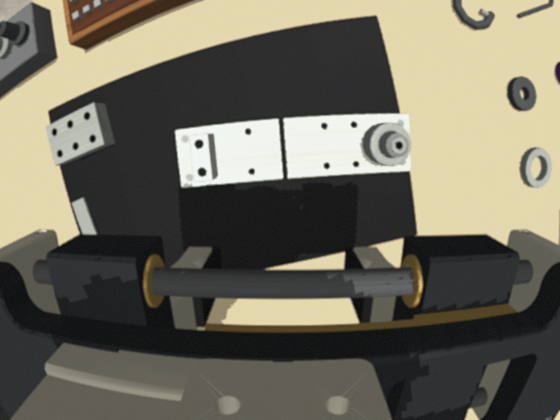

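The sleeve sits over the arbor at (388,144), flat on the plate and released; groove at (283,120–180), block at (200,157). Now re-measure the plate and edge for the slide.

```bash
python3 - <<'E'
from h import *
import pickle
p,s,f=pickle.load(open("w4.pkl","rb"))
E,G=measure(p,f,list(range(25,105))+list(range(180,225)),range(124,174),(270,297),(355,440))
ce,ve,re=line(E); cg,vg,rg=line(G); ve*=np.sign(ve[0]); vg*=np.sign(vg[0])
ae,ag=np.arctan2(ve[1],ve[0]),np.arctan2(vg[1],vg[0])
print(len(E),ce,ae,re,len(G),cg,ag,rg)
# groove middle from plate rect
g=cv2.cvtColor(f,cv2.COLOR_BGR2GRAY); m=((g>200)&(f[...,0]>215)).astype(np.uint8); m[:108]=0;m[190:]=0;m[:,:170]=0;m[:,410:]=0
m=cv2.morphologyEx(m,cv2.MORPH_CLOSE,np.ones((25,25),np.uint8))
C=max(cv2.findContours(m,0,cv2.CHAIN_APPROX_NONE)[0],key=cv2.contourArea)[:,0]
W=np.array([onz(p,q,.08,True)[:2] for q in C]); r=cv2.minAreaRect((W*1000).astype(np.float32)); print(r)
yp=np.array([-np.sin(ag),np.cos(ag)]); c=np.array(r[0])/1000
gr=cg; b=gr+.076*yp; print("groove",gr,"from centre",c+.012*yp,"block",b,c+.088*yp)
n=np.array([-np.sin(ae),np.cos(ae)]); print("dist",(gr-ce)@n)
print("to block (tcp z .084+...)",sh((*b,.09)), "dyaw",ag-s["ee_rot"][2])
E
```

```text
125 [ 0.58364881 -0.02309585] -0.06365804366959868 8.923471644060304e-05 50 [0.58029602 0.10654089] -0.2049289803128524 7.809086264796178e-05
((578.203125, 94.50357055664062), (238.62539672851562, 58.69032287597656), 78.2441635131836)
groove [0.58029602 0.10654089] from centre [0.5806451  0.10625248] block [0.59576184 0.18095062] [0.59611092 0.18066221]
dist 0.1291608726710138
to block (tcp z .084+...) [ 4.64 -7.47 13.34] dyaw 0.07855315688492986
```

```bash
python3 -m creep '[[[6.5,2.4,-3.8,2,0,0,-0.04],[6.5,4.65,-7.48,5,0,0,-0.078],[6.5,4.65,-7.48,8.5,0,0,-0.078],[6.5,4.65,-7.48,11,0,0,-0.078],[5,4.65,-7.48,13,0,0,-0.078],[5,4.65,-7.48,13.85,0,0,-0.078],[5,4.65,-7.48,13.85,0,0,-0.078],[5,4.65,-7.48,13.85,0,0,-0.078]]]'; python3 -c "
from station import *
s=get_state();print(s['force'],s['moment'],s['eef_pos'])"
```

```text
t: 13.68
eef_pos: [0.5965, 0.1816, 0.0856]
ee_rot: [-3.141, -0.001, -0.206]
force: [-0.0, 0.0, 0.6]
width: 0.0502
gripper_force: 0.0
[-0.00864836  0.01154242  0.61787473] [ 0.02061189 -0.08516688 -0.02290664] [0.59654963 0.18160017 0.08563146]
```

```bash
python3 -m creep '[[[3.5,0,0,0,0,0,0],[2.4,0,0,0,0,0,0],[1.5,0,0,0,0,0,0],[1,0,0,0,0,0,0],[1,0,0,0,0,0,0],[1,0,0,0,0,0,0]]]' 40; python3 -c "
from station import *
s=get_state();print(s['force'],s['moment'],s['eef_pos'])"
```

```text
t: 14.42
eef_pos: [0.596, 0.1818, 0.0847]
ee_rot: [-3.141, -0.0, -0.206]
force: [-0.8, 1.3, 1.4]
width: 0.0171
gripper_force: 40.0
[-0.82611907  1.34942759  1.41458471] [ 0.40506217  0.16679875 -0.02616732] [0.59599207 0.18179665 0.08468788]
```

```bash
python3 -m creep '[[[1,0,0,0.04,0,0,0],[1,0.02,0.2,0.05,0,0,-0.005],[1,0.05,0.6,0.05,0,0,-0.01],[1,0.08,1.1,0.05,0,0,-0.018],[1,0.12,1.7,0.05,0,0,-0.027],[1,0.16,2.3,0.05,0,0,-0.036],[1,0.2,2.9,0.05,0,0,-0.045],[1,0.24,3.5,0.05,0,0,-0.054],[1,0.28,4.1,0.05,0,0,-0.063],[1,0.32,4.7,0.05,0,0,-0.072],[1,0.36,5.3,0.05,0,0,-0.081],[1,0.4,5.9,0.05,0,0,-0.09],[1,0.44,6.5,0.05,0,0,-0.099],[1,0.48,7.1,0.05,0,0,-0.108],[1,0.52,7.7,0.05,0,0,-0.117],[1,0.55,8.3,0.05,0,0,-0.126],[1,0.58,8.9,0.05,0,0,-0.134],[1,0.6,9.4,0.05,0,0,-0.141],[1,0.6,9.6,0.05,0,0,-0.141],[1,0.6,9.6,0.05,0,0,-0.141]]]' 60; python3 - <<'E'
from h import *
import pickle
s=get_state(); p=camera_params("wrist"); f=grab_frame("wrist"); pickle.dump((p,s,f),open("w5.pkl","wb"))
print(s["eef_pos"],s["ee_rot"],s["force"],s["moment"])
T=s["eef_pos"]; y=s["ee_rot"][2]; n=np.array([-np.sin(y),np.cos(y)]); x=np.array([n[1],-n[0]])
for d in (0,.03): print("groove pix",pix(p,(*(T[:2]-.076*n+d*x),.08),True))
for xx in (.58,.61,.65): print("edge pix",pix(p,(xx,-.0229-.0637*(xx-.58),.068),True))
cv2.imwrite("pics/w5.png",f)
E
```

```text
t: 16.92
eef_pos: [0.5834, 0.0876, 0.0848]
ee_rot: [-3.139, -0.003, -0.064]
force: [0.8, 5.9, 2.5]
width: 0.017
gripper_force: 60.0
[0.58344768 0.08763044 0.08481251] [-3.13946241e+00 -2.74272616e-03 -6.44404314e-02] [0.75453939 5.94721394 2.53015511] [ 1.8918719  -0.26798852  0.01173653]
groove pix [401.91366067 246.54918973]
groove pix [406.5175325  199.61351114]
edge pix [441.93511358 234.41652508]
edge pix [446.85698048 191.25007618]
edge pix [450.65947338 131.00154824]
```

View pics/w5.png

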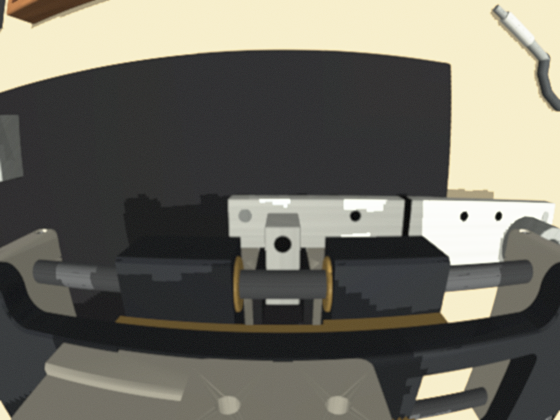

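The plate has slid evenly; the groove shows at (406,197–235), the granite edge at (449,70–190), and block and sleeve are in place.

```bash
cat >> h.py <<'E'
def final(p,s,f,re,rg,xg,xe):
    E,G=measure(p,f,re,rg,xg,xe); ce,ve,r1=line(E); cg,vg,r2=line(G); ve*=np.sign(ve[0]); vg*=np.sign(vg[0])
    n=np.array([-ve[1],ve[0]]); ae=np.arctan2(ve[1],ve[0])
    print(len(E),"edge",ce,ae,r1,"groove",len(G),cg,np.arctan2(vg[1],vg[0]),r2,"dist mm",((cg-ce)@n*1000).round(2))
    print("dist at each groove end",((G[[0,-1],:2]-ce)@n*1000).round(2),"vs old edge line",((cg-[.5836,-.0231])@[.0636,.998]*1000).round(2), "x of ends",G[[0,-1],0])
E
python3 - <<'E'
from h import *
import pickle
p,s,f=pickle.load(open("w5.pkl","rb"))
final(p,s,f,range(75,185),range(202,233),(397,416),(435,466))
T=s["eef_pos"]; y=s["ee_rot"][2]; n=np.array([-np.sin(y),np.cos(y)]); print("groove by arm",T[:2]-.076*n, "dist", ((T[:2]-.076*n)-[.5836,-.0231])@[.0636,.998])
g=cv2.cvtColor(f,cv2.COLOR_BGR2GRAY)
print(g[202:240:6,397:418].tolist())
E
```

```text
110 edge [ 0.65102879 -0.02710613] -0.06374479107802689 5.587014470665064e-05 groove 31 [0.59756415 0.00961106] -0.06389118877599753 3.513934626562498e-05 dist mm 33.24
dist at each groove end [33.27 33.3 ] vs old edge line 33.53 x of ends [0.60697186 0.58802336]
groove by arm [0.57855359 0.01178818] dist 0.03449745091391645
[[193, 192, 193, 193, 195, 194, 178, 126, 56, 18, 13, 13, 10, 42, 98, 156, 187, 192, 190, 189, 190], [190, 190, 190, 191, 192, 188, 156, 93, 27, 8, 14, 12, 18, 56, 125, 177, 191, 191, 191, 189, 190], [188, 188, 187, 190, 189, 175, 124, 59, 17, 13, 11, 10, 31, 99, 161, 185, 189, 187, 189, 187, 188], [191, 192, 191, 193, 183, 149, 90, 34, 16, 11, 4, 20, 76, 141, 182, 191, 190, 191, 191, 191, 192], [186, 186, 186, 185, 169, 123, 59, 19, 10, 15, 12, 45, 111, 168, 185, 187, 185, 184, 185, 183, 185], [191, 190, 193, 180, 138, 79, 26, 6, 14, 10, 35, 100, 164, 188, 192, 191, 190, 190, 190, 188, 191], [28, 24, 25, 27, 28, 26, 28, 29, 23, 29, 27, 21, 28, 28, 23, 23, 24, 28, 25, 23, 25]]
```

```bash
python3 -m creep '[[[1,0,0.2,0.01,0,0,0],[1,0,0.6,0.02,0,0,0],[1,0,1.1,0.03,0,0,0],[1,0,1.6,0.04,0,0,0],[1,0,2.1,0.05,0,0,0],[1,0,2.5,0.06,0,0,0],[1,0,2.8,0.07,0,0,0],[1,0,3.05,0.08,0,0,0],[1,0,3.2,0.09,0,0,0],[1,0,3.2,0.09,0,0,0],[1,0,3.2,0.09,0,0,0]]]' 60; python3 - <<'E'
from h import *
import pickle
s=get_state(); p=camera_params("wrist"); f=grab_frame("wrist"); pickle.dump((p,s,f),open("w6.pkl","wb"))
print(s["eef_pos"],s["ee_rot"],s["force"],s["moment"])
T=s["eef_pos"]; y=s["ee_rot"][2]; n=np.array([-np.sin(y),np.cos(y)]); print("groove by arm",T[:2]-.076*n, "dist", ((T[:2]-.076*n)-[.5836,-.0231])@[.0636,.998])
for xx in (.588,.607): print("pred groove pix",pix(p,(xx,-.0225-.0637*(xx-.58),.08),True))
for xx in (.62,.69): print("edge pix",pix(p,(xx,-.0229-.0637*(xx-.58),.068),True))
final(p,s,f,range(75,185),range(202,233),(397,416),(395,435))
E
```

```text
t: 18.35
eef_pos: [0.5829, 0.0567, 0.0851]
ee_rot: [-3.138, -0.006, -0.064]
force: [0.9, 9.4, 7.9]
width: 0.0167
gripper_force: 60.0
[0.58285021 0.05668006 0.08512774] [-3.138098   -0.00577887 -0.06375008] [0.90822612 9.43870897 7.87515371] [ 3.1783497  -0.10946002 -0.05209663]
groove by arm [ 0.57800849 -0.01916556] dist 0.0035709552898766338
pred groove pix [408.19860622 230.82280767]
pred groove pix [411.03129614 200.79072155]
edge pix [406.14518418 176.89745771]
edge pix [408.26491313  67.41059849]
110 edge [ 0.65013148 -0.02727431] -0.06344262095716084 4.9750573313394815e-05 groove 31 [ 0.59696321 -0.0212002 ] -0.06612069590138937 3.391219126728504e-05 dist mm 2.69
dist at each groove end [2.69 2.69] vs old edge line 2.75 x of ends [0.60637307 0.58741477]
```

```bash
python3 -m creep '[[[1,0,0.1,0.01,-0.001,0,0],[1,0,0.2,0.02,-0.002,0,0],[1,0,0.28,0.03,-0.003,0,0],[1,0,0.3,0.04,-0.004,0,0],[1,0,0.3,0.04,-0.004,0,0],[1,0,0.3,0.04,-0.004,0,0]]]' 60; python3 - <<'E'
from h import *
for i in range(2):
    s=get_state(); p=camera_params("wrist"); f=grab_frame("wrist")
    print(s["t"],s["eef_pos"],s["ee_rot"],s["force"],s["moment"])
    final(p,s,f,range(75,185),range(202,233),(397,416),(390,432))
cv2.imwrite("pics/w7.png",f)
E
```

```text
t: 19.15
eef_pos: [0.5829, 0.0541, 0.0849]
ee_rot: [-3.142, -0.006, -0.064]
force: [-0.8, 10.0, 9.8]
width: 0.0162
gripper_force: 60.0
19.15 [0.58288934 0.05406125 0.08494584] [-3.14157871 -0.00633393 -0.06361785] [-0.75540405  9.96840324  9.82683901] [ 3.74094545 -0.04365212 -0.03016163]
110 edge [ 0.65019846 -0.02730678] -0.06351146418033435 5.093868472860326e-05 groove 31 [ 0.59700699 -0.02378084] -0.06832356485679209 3.2151739136515276e-05 dist mm 0.14
dist at each groove end [0.1  0.21] vs old edge line 0.17 x of ends [0.60641757 0.58746141]
19.2 [0.58287526 0.05407406 0.08493601] [ 3.14156487 -0.00629389 -0.06357586] [-0.17246784 10.1072183   9.97329209] [ 3.74222982  0.03747947 -0.02421177]
110 edge [ 0.6501983  -0.02730441] -0.06354515444830752 5.117906826779057e-05 groove 31 [ 0.59700685 -0.02377983] -0.06808727882259563 3.224419522824095e-05 dist mm 0.14
dist at each groove end [0.11 0.2 ] vs old edge line 0.17 x of ends [0.60641785 0.58746062]
```

```bash
python3 -m creep '[[[1,0,0,0,0,0,0],[1,0,0,0,0,0,0],[1,0,0,0,0,0,0],[1,0,0,0,0,0,0],[1,0,0,0,0,0,0],[1,0,0,0,0,0,0],[1,0,0,0,0,0,0],[1,0,0,0,0,0,0]]]' 60; python3 - <<'E'
from h import *
s=get_state(); p=camera_params("wrist"); f=grab_frame("wrist")
print(s["eef_pos"],s["ee_rot"],s["force"],s["moment"])
final(p,s,f,range(75,185),range(202,233),(397,416),(390,432))
E
```

```text
t: 20.25
eef_pos: [0.5829, 0.0541, 0.0849]
ee_rot: [3.142, -0.006, -0.064]
force: [-0.0, 8.9, 10.0]
width: 0.0167
gripper_force: 60.0
[0.5828901  0.05407737 0.0849274 ] [ 3.14158456 -0.00630745 -0.06358719] [-0.02101647  8.90822082 10.0018578 ] [3.78684049e+00 2.84885608e-03 1.11932688e-02]
110 edge [ 0.65019769 -0.02730706] -0.0634959811683348 5.093349382056654e-05 groove 31 [ 0.59700617 -0.02378067] -0.0684284642509279 2.8598152014817017e-05 dist mm 0.14
dist at each groove end [0.1  0.19] vs old edge line 0.17 x of ends [0.60641674 0.58745919]
```

Stable: groove within 0.2 mm of the edge, parallel, held down with about 10 N.

```bash
python3 -c "
from station import job_done
print(job_done())"
```

```text
the job is handed in; nothing more can be done
None
```

The job is handed in: the sleeve is seated on the plate and released, and the plate was slid until its groove measured within about 0.2 mm of the granite's top edge and parallel to it, with the block held down at about 10 N and no drift over the last second checked.

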